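# Shift the bottle roller into third and start it

### The job

Set the bench bottle roller running in third gear: pushing with the fingertips only and without forcing it, guide the gearstick through its H-shaped gate - to neutral if it is in gear, across to the right-hand slot, then forward (away from the robot) until it clicks fully home in third, the slot marked with three red dots. Only then press the green start button right down and let it go. Grip nothing, do not press the red stop button, and leave the bottle on the rollers and the beaker, jar and bottle standing round the machine where they are.

Things in the scene. Friction and masses are not known exactly. Their poses are not given: they have to be found in the camera images.
- bottle_roller: bench bottle roller, fixed; white and blue gearbox 150 x 186 mm (x, y), deck 104 mm high, buttons on its left, and on its right (to y = -294 mm) a bed with two black rollers, up to 94 mm high. Origin on the worktop under the middle of the gate; x = forward (away from the robot at yaw 0), y = left, z up
- gate (a point): middle of the top of the aluminium gate plate (92 x 88 mm, 112 mm above the worktop). Its H-shaped opening: two slots along the roller's x, centre lines 16 mm left and right of here, each 25.5 mm forward and back, joined by a cross slot along y through here; slots 15 mm wide. First gear left forward, second left back, third right forward (three red dots), fourth right back
- gearstick: the gearstick: steel stem of 10 mm diameter with a black pear-shaped knob. Origin at its pivot, 22 mm above the worktop under the middle of the gate; z along the stick. The whole stick is balanced and moves freely but for the detent and a little friction; over 25 N on it counts as forcing or gripping
- knob (a point): centre of the gearstick's knob, 190 mm up the stick from its pivot (about 212 mm above the worktop); the knob is 33 mm across at its widest (6 mm above this point) and 48 mm high, from 26 mm below this point to 22 mm above it
- shift_fore (a joint): forward tilt of the stick (rad, about the roller's y): 0 = neutral, in line with the cross slot; +0.20 = fully in first or third; -0.20 = in second or fourth. A spring detent clicks at these three: beyond about 0.1 either way it draws the stick into gear, nearer 0 back to neutral; about 3 N at the knob overcome it. The gate stops it at about 0.22
- shift_across (a joint): tilt of the stick to the right (rad, about the roller's x): -0.176 = in the left slot, +0.176 = in the right slot. No spring: about 1 N at the knob moves it and it stays where it is left. The gate lets it move across only near shift_fore = 0. It starts in the left slot, in second gear, in neutral or just between
- start_top (a point): centre of the top of the green start button, 24 mm across, 123 mm above the worktop, in a dark collar on the deck, left of the gate on the robot's side; pressed straight down
- start (a joint): travel of the green start button (m): 0 = up, 0.005 = right down; springs back; about 4 N press it right down
- stop_top (a point): centre of the top of the red stop button, same size, 60 mm forward of the green one
- stop (a joint): travel of the red stop button (m), as for start
- roller_bottle: amber dropper bottle, 50 mm across, 119 mm long, lying loose on the two rollers; origin at the centre of its base, z towards its cap
- beaker: small beaker, 52 mm across, 70 mm high, standing left of the roller; origin at the centre of its base
- cream_jar: white cream jar, 43 mm across, 29 mm high, standing on the robot's side of the gearbox; origin at the centre of its base
- oil_bottle: small amber bottle with a white cap, 34 mm across, 92 mm high, standing on the robot's side of the roller bed; origin at the centre of its base

How it is judged:
By the outcome, as a careful person would: the job done as asked, in the order asked, and still so for the second after the job is handed in, with the robot touching nothing.
It also fails if it takes over 72 s, if anything falls off the work surface, if the arm or the gripper's body presses on something with over 40 N, if the wrist force passes 120 N, or if a joint passes its speed limit or range.

### The arm

A 7-joint arm with a two-finger parallel gripper is mounted at the origin on a cart in front of the work surface, level with it; the furniture and walls round the work are solid. World frame = base frame: x ahead of the robot, y to its left, z up, the work surface at z = 0. Lengths are in mm, angles in rad, forces in N, time in s.
With the tool pointing down it reaches from about 425 to 825 mm from the base axis. Payload 3.6 kg.
Tool frame: the origin (TCP) lies at the very end of the fingers, on their centre line; the grasp point (between the pads) lies 19 mm behind it; z points along the fingers, y is the line along which they close (so a half turn about z gives the same grasp; the last joint's range is limited). The gripper opens to 93 mm and grips with 3 to 60 N. Pads are 15 mm wide; open, the fingers measure 128 mm over their backs; the gripper's body (75 mm by 188 mm) begins 65 mm behind the grasp point.
Start: joints at [-1.341, 0.615, -0.013, 1.423, 0.008, 1.103, -0.04], TCP at [164.43, 628.828, 218.64] pointing down, gripper open.
Joint ranges: [-3.12, 3.12], [-0.3, 2.06], [-1.34, 1.32], [0.26, 2.42], [-1.36, 4.5], [0.01, 1.98], [-2.84, 2.84]. Speed limits (rad/s): [2.79, 2.79, 3.14, 3.14, 3.14, 3.14, 3.14].

### API

Orientations are given as a rotation vector (axis times angle).
In Python, from bench import state, get_image, camera_info, hand_in gives the robot as it stands. The module is installed in compiled form; this text tells all that it offers.
- The arm moves only by the tool servo_tool, never from a script. Its argument "increments" is a list of rows, each a list of 6 numbers: the shift along the world's x, y, z in m, then the turn, a rotation vector about the world's x, y, z in rad. A call has 1 to 5 rows; each row shifts and turns the commanded pose from where the row before left it; what a row does not reach is not made up. A row lasts 1/8 s, in which the tool goes at most 62.5 mm and 10.7 degrees, less where a joint would pass 70% of its speed; a pose out of reach is approached as far as the arm can. A call with a gripper value outside its range is refused whole. "fingers" is the opening in per cent of the stroke, from 0 (shut) to 100 (fully open), set as the call begins (left out, the last holds). The fingers move at their own pace and stop on an object; "newtons" is the grip in N (left out, the last holds). Time passes only in rows, so rows that do not move let the fingers close. It gives the time, the measured TCP pose, the force, the opening and the grip force at its end, in the units of the state.
- state(): the state, without advancing time (a new reading comes with each control period).
- get_image(name): name is "scene" or "top" or "wrist"; returns the picture (400x640x3 uint8, red, green, blue); there is no depth.
- camera_info(name): a dict with "fx", "fy", "cx", "cy" (pixels), "k1" (the pictures are not rectified: a ray, as slopes to the right and down, at radius r is drawn at 1 + k1 r^2 times it, then the intrinsics apply), "R" (3x3) and "t" (3): a world point X has camera coordinates R X + t; the wrist camera has in their place "T_tool_cam" (4x4, takes a point from camera to tool coordinates, whose origin is the TCP and whose axes are the flange's). Camera axes: x right, y down, z forward; pixel columns grow to the right and rows downward; lengths in mm; the calibration is good to about 2 mm. A picture is of the moment at which its call begins: read the wrist's pose just before it. camera_info takes no time and is no camera call.
- hand_in(): hands the job in; it is judged then, once.
The state is a dict: "time_s": time; "qpos": joint angles; "dq": joint speeds; "joint_torque": joint torques, N m; "position": TCP position; "tool_rot": TCP orientation; "ft_force": force on the tool from outside, world axes, zero at the start; "torque": the same for the moment, N m; "grip_width": opening from 0.0 (shut) to 1.0 (fully open); "gripper_force": force on a finger pad.
Only numpy, scipy, OpenCV 4.12 (cv2) and the standard library are available. Lean on these libraries where they do the work, as an engineer would, in place of code of your own. Each camera call takes 0.05 s, during which the arm holds its last target. There are 200 camera calls.

## Working session

There is one attempt and no reset: what is moved stays moved. The work goes in short steps, Python scripts to look and compute and a tool call to move; the robot and the scene stay as the last step left them, time stands still between calls to the robot, and variables do not carry over. Pictures are saved under pics/ and viewed, at most 10 in all, crops included, and the job is handed in when it is done.

Besides the shell and the picture viewer there is one more tool, called after "Request:" as a command line: name --pt "numbers of a row" for each row, then --argument value for the rest. servo_tool: Moves the arm, as the interface text tells. Its arguments: {"type":"object","properties":{"increments":{"type":"array"},"fingers":{"type":"number"},"newtons":{"type":"number"}},"required":["increments"]}

```bash
mkdir -p pics; cat > h.py <<'E'
import numpy as np, cv2, json
from bench import *
def save(n,f):
    im=get_image(n); cv2.imwrite(f,im[:,:,::-1]); return im
def ray(n,u,v,st=None):
    c=camera_info(n); d=np.array([(u-c['cx'])/c['fx'],(v-c['cy'])/c['fy']]); s=d.copy()
    for _ in range(20): s=d/(1+c['k1']*(s@s))
    r=np.array([*s,1]); R=np.array(c['R']);t=np.array(c['t'])
    return -R.T@t, R.T@r
def plane(n,u,v,z):
    o,d=ray(n,u,v); return o+d*(z-o[2])/d[2]
def two(a,b):
    (o1,d1),(o2,d2)=a,b
    k=np.linalg.lstsq(np.c_[d1,-d2],o2-o1,rcond=None)[0]
    p,q=o1+k[0]*d1,o2+k[1]*d2
    return (p+q)/2,np.linalg.norm(p-q)
def proj(n,X):
    c=camera_info(n); p=np.array(c['R'])@X+np.array(c['t']); s=p[:2]/p[2]; s=s*(1+c['k1']*(s@s))
    return s[0]*c['fx']+c['cx'],s[1]*c['fy']+c['cy']
E
python3 - <<'E'
from h import *
for n in('scene','top'):
    im=save(n,f'pics/{n}1.png'); print(n,camera_info(n))
s=state();print(s)
E
```

```text
scene {'fx': 482.60040761817595, 'fy': 482.60040761817595, 'cx': 322.97137914962184, 'cy': 203.54085432195492, 'k1': -0.08632248397252172, 'R': array([[ 0.71068914, -0.7035056 ,  0.00090858],
       [-0.51513765, -0.52127644, -0.68037054],
       [ 0.4791181 ,  0.48306391, -0.73286772]]), 't': array([-325.17889828,  313.53351474,  873.98760447])}
top {'fx': 405.24298116353157, 'fy': 405.24298116353157, 'cx': 325.62696840184924, 'cy': 200.3158458018891, 'k1': -0.023275279345525424, 'R': array([[ 0.0190582 , -0.99981679,  0.00178024],
       [-0.98827793, -0.01910794, -0.1514649 ],
       [ 0.15147117,  0.00112728, -0.98846103]]), 't': array([ -53.99335252,  474.43609043, 1118.76083334])}
{'time_s': 0.1, 'qpos': array([-1.3415059 ,  0.61578688, -0.01262303,  1.42472512,  0.00812547,
        1.10338852, -0.04039878]), 'dq': array([ 0.0001974 , -0.00300849,  0.00016157, -0.00388666,  0.00123517,
       -0.00169175, -0.00017498]), 'joint_torque': array([ 8.23656283e-04, -4.60044515e+01,  2.09905542e-01, -1.66243958e+01,
       -6.11646613e-02,  1.68750586e-02,  9.92573200e-05]), 'position': array([164.27077072, 628.17283575, 217.62460089]), 'tool_rot': array([-0.40053908, -3.11570832,  0.00352496]), 'ft_force': array([ 0.41372117, -0.94783591,  0.44411437]), 'torque': array([ 0.02781032,  0.00494398, -0.0472068 ]), 'gripper_force': 0.0, 'grip_width': 1.002451640586564}
```

View pics/scene1.png

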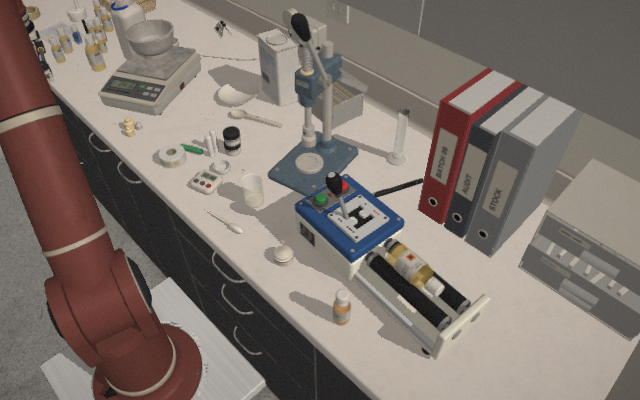

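View pics/top1.png

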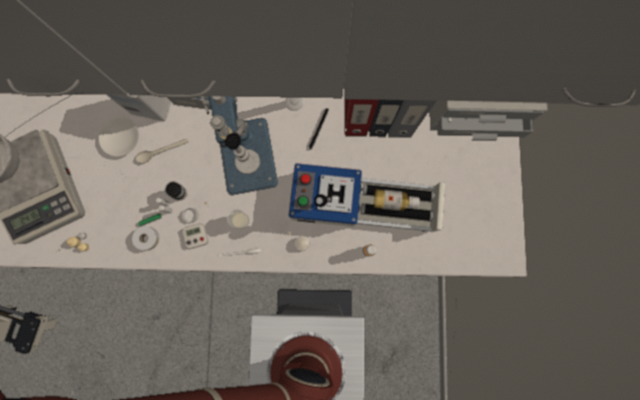

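Both views show the machine: gearbox at about (326,193) in top, with red button (305,179), green (303,201), black knob (320,201). In scene the knob is at (334,182), green at (321,198). A tall press stands left-forward of it. Next I zoom in.

```bash
python3 - <<'E'
from h import *
a=cv2.imread('pics/top1.png')[155:240,280:380]; b=cv2.imread('pics/scene1.png')[160:265,285:415]
a=cv2.resize(a,(400,340),interpolation=cv2.INTER_CUBIC); b=cv2.resize(b,(400,323),interpolation=cv2.INTER_CUBIC)
o=np.zeros((340,800,3),np.uint8); o[:,:400]=a; o[:323,400:]=b; cv2.imwrite('pics/z1.png',o)
R={}
for n,f,box in(('top','pics/top1.png',(160,230,285,370)),('scene','pics/scene1.png',(165,270,285,410))):
    im=cv2.imread(f); h=cv2.cvtColor(im,cv2.COLOR_BGR2HSV); m0=np.zeros(h.shape[:2],bool); m0[box[0]:box[1],box[2]:box[3]]=1
    H,S,V=[h[...,i].astype(int) for i in range(3)]
    for c,m in(('green',(H>45)&(H<85)&(S>90)&(V>40)),('red',((H<8)|(H>172))&(S>140)&(V>80)),('blue',(H>100)&(H<125)&(S>120)&(V>60))):
        mm=(m&m0).astype(np.uint8); k,l,s,ce=cv2.connectedComponentsWithStats(mm)
        for i in np.argsort(-s[1:,4])[:3]+1:
            u,v=ce[i]; print(n,c,s[i],ce[i].round(1),plane(n,u,v,123).round(1))
        if c=='blue':
            j=1+np.argmax(s[1:,4]); cn,_=cv2.findContours((l==j).astype(np.uint8),0,2); r=cv2.minAreaRect(np.vstack(cn)); print(r); print([plane(n,*p,104).round(0)[:2] for p in cv2.boxPoints(r)])
E
```

```text
top green [298 196  10  10  68] [302.6 200.6] [460.2  15.7 123. ]
top red [301 174   9   9  69] [305.1 178.2] [520.4  10.7 123. ]
top blue [ 290  165   71   58 1399] [327.  195.6] [474.6 -48.2 123. ]
((325.4287414550781, 193.56961059570312), (67.74717712402344, 52.978492736816406), 5.856013774871826)
[array([420.,  52.]), array([564.,  42.]), array([ 548., -142.]), array([ 405., -128.])]
scene green [315 193  11  11  98] [320.1 198.2] [458.2   9.5 123. ]
scene red [342 181   6  10  46] [343.9 185.5] [5.209e+02 3.000e-01 1.230e+02]
scene blue [ 296  176  108   86 2440] [349.5 224. ] [450.5 -82.2 123. ]
scene blue [299 201   1   1   1] [299. 201.] [421.5  34.5 123. ]
((349.1403503417969, 214.8502960205078), (92.37764739990234, 66.34228515625), 43.15238952636719)
[array([411.,  44.]), array([588.,  82.]), array([ 548., -149.]), array([ 393., -165.])]
```

View pics/z1.png

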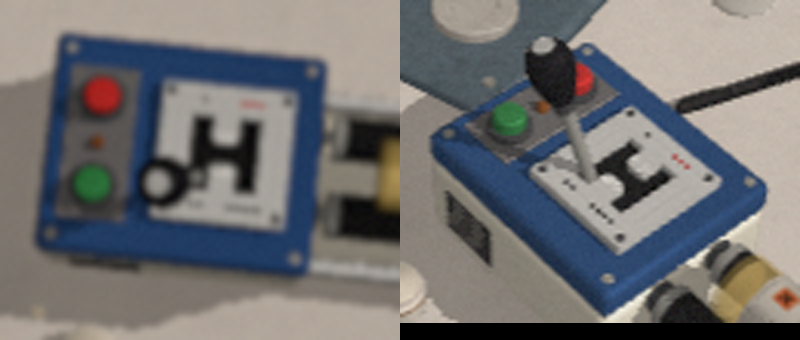

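```bash
python3 - <<'E'
from h import *
# gate plate by mask on top view: light pixels in window
for n,f,box in(('top','pics/top1.png',(172,214,318,356)),):
    im=cv2.imread(f); h=cv2.cvtColor(im,cv2.COLOR_BGR2HSV)[box[0]:box[1],box[2]:box[3]]
    m=((h[...,1]<60)&(h[...,2]>100)).astype(np.uint8)
    k,l,s,c=cv2.connectedComponentsWithStats(m); j=1+np.argmax(s[1:,4]); cn,_=cv2.findContours((l==j).astype(np.uint8),0,2)
    r=cv2.minAreaRect(np.vstack(cn)); print(r,plane(n,r[0][0]+box[2],r[0][1]+box[0],112))
print('gate hand',plane('top',336,193.5,112), plane('scene',285+(626-400)/3.077,160+178/3.077,112))
print('knob',two(ray('top',320,200.7),ray('scene',334.4,183.4)),plane('top',320,200.7,205))
print('presshead',two(ray('top',233,142),ray('scene',300,25)))
print('binder',plane('top',347,137,250),plane('top',375,137,250),'scene base',plane('scene',423,213,0))
for g in((302.6,200.6),): pass
E
```

```text
((17.633663177490234, 21.16336441040039), (33.93076705932617, 35.42332458496094), 5.710593223571777) [483.58669272 -71.2900095  112.        ]
gate hand [482.6947     -72.28115292 112.        ] [482.54298303 -77.65509003 112.        ]
knob (array([451.16646903, -33.2613015 , 201.04165961]), np.float64(5.859252993485921)) [448.30859982 -31.42693918 205.        ]
presshead (array([523.1729227 , 129.67888252, 440.74345738]), np.float64(5.119399192964899))
binder [595.69310669 -92.96968923 250.        ] [ 597.04281493 -159.5000802   250.        ] scene base [ 680.06544313 -113.79410331    0.        ]
```

Request:
servo_tool --pt "-0.0135 -0.052 0.011 0 0 0.13" --pt "-0.0135 -0.052 0.011 0 0 0.13" --pt "-0.0135 -0.052 0.011 0 0 0.13" --pt "-0.0135 -0.052 0.011 0 0 0.13" --pt "0 0 0 0 0 0" --fingers 0

```text
time_s: 0.72
position: [109.7, 417.2, 263.1]
tool_rot: [-0.414, 3.114, -0.003]
ft_force: [-0.0, 0.2, 0.6]
grip_width: 0.511
gripper_force: 0.0
```

Request:
servo_tool --pt "0.053 -0.018 0 0 0 0" --pt "0.048 -0.023 0 0 0 0" --pt "0.045 -0.028 0 0 0 0" --pt "0.041 -0.034 0 0 0 0" --pt "0.036 -0.038 0 0 0 0"

```text
time_s: 1.35
position: [335.8, 279.5, 262.3]
tool_rot: [-0.412, 3.114, 0.0]
ft_force: [0.2, 0.5, 0.7]
grip_width: 0.01
gripper_force: 0.0
```

Request:
servo_tool --pt "0.032 -0.043 0 0 0 0" --pt "0.026 -0.046 0 0 0 0" --pt "0.02 -0.049 0 0 0 0" --pt "0.014 -0.051 0 0 0 0" --pt "0.006 -0.053 0 0 0 0"

```text
time_s: 1.98
position: [433.3, 36.3, 262.3]
tool_rot: [-0.413, 3.113, -0.001]
ft_force: [0.1, 0.9, 0.1]
grip_width: 0.002
gripper_force: 0.0
```

Request:
servo_tool --pt "-0.01 -0.035 0 0 0 -0.12" --pt "-0.01 -0.03 0 0 0 -0.12" --pt "0 0 0 0 0 -0.11" --pt "0 0 0 0 0 0"

```text
time_s: 2.48
position: [412.3, -27.4, 262.4]
tool_rot: [0.134, 3.139, -0.001]
ft_force: [0.2, 0.3, -0.0]
grip_width: 0.004
gripper_force: 0.0
```

```bash
python3 - <<'E'
from h import *
s=state(); print(s['position'],s['tool_rot'],s['qpos'])
b=save('wrist','pics/w1.png'); a=save('scene','pics/s2.png')
o=np.zeros((400,800,3),np.uint8); o[:,:640][:, :400]=cv2.resize(b,(400,250))[:400] if 0 else 0
o[:250,:400]=cv2.resize(b,(400,250)); o[:400,400:]=cv2.resize(a[120:280,240:400],(400,400)); cv2.imwrite('pics/c2.png',o[:,:,::-1])
E
```

```text
[412.26106863 -27.37086329 262.42619843] [ 1.34322295e-01  3.13854776e+00 -8.29787090e-04] [-0.19257759  0.19981274  0.24991716  1.99135439 -0.05943771  0.95713177
  1.57206575]
```

View pics/c2.png

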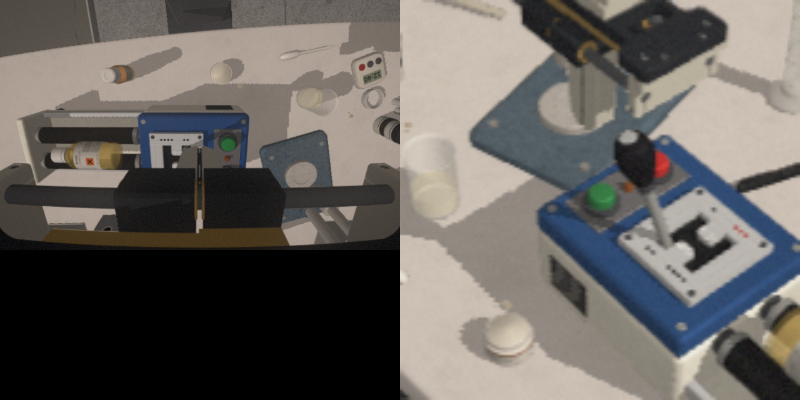

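The wrist view shows machine, buttons and bottle, with the fingers hiding the knob. In the scene crop the fingertips hang just robot-side of the knob at (635,155 in the crop), and the stick leans back-left (second gear).

Request:
servo_tool --pt "-0.002 -0.007 -0.02 0 0 0" --pt "0 0 -0.02 0 0 0" --pt "0 0 -0.02 0 0 0" --pt "0 0 -0.009 0 0 0" --pt "0 0 0 0 0 0"

```text
time_s: 3.2
position: [409.5, -33.9, 193.3]
tool_rot: [-0.133, -3.138, 0.0]
ft_force: [1.0, 0.3, -0.1]
grip_width: 0.0
gripper_force: 0.0
```

```bash
python3 - <<'E'
from h import *
s=state(); print(s['position'])
a=save('scene','pics/s3.png'); cv2.imwrite('pics/c3.png',cv2.resize(a[130:230,270:410],(700,500))[:,:,::-1])
print(proj('scene',s['position']))
E
```

```text
[409.47236278 -33.93568014 193.32689236]
(np.float64(317.615981530548), np.float64(197.59105680624526))
```

View pics/c3.png

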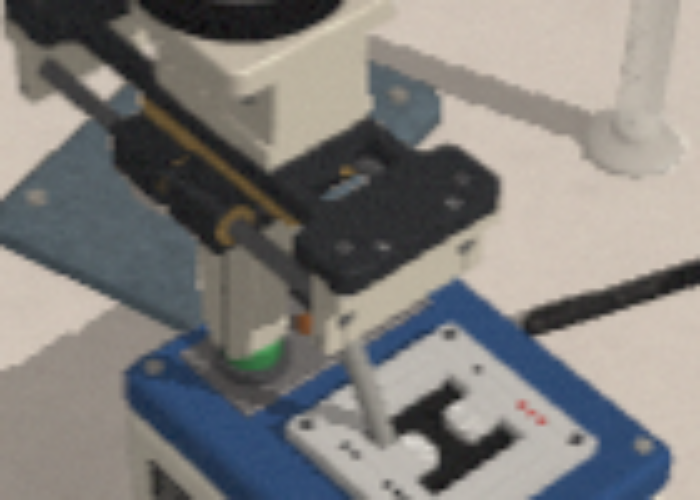

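Request:
servo_tool --pt "0.006 -0.0005 0 0 0 0" --pt "0.006 -0.0005 0 0 0 0" --pt "0.005 -0.0005 0 0 0 0" --pt "0.004 -0.0005 0 0 0 0"

```text
time_s: 3.75
position: [428.9, -35.9, 193.5]
tool_rot: [-0.134, -3.134, -0.001]
ft_force: [-4.3, 0.8, 3.5]
grip_width: 0.003
gripper_force: 2.6
```

Request:
servo_tool --pt "0.004 -0.0005 0 0 0 0" --pt "0.004 -0.0005 0 0 0 0" --pt "0.004 0 0 0 0 0"

```text
time_s: 4.12
position: [443.0, -37.2, 193.7]
tool_rot: [0.135, 3.137, -0.0]
ft_force: [1.3, 0.7, -0.5]
grip_width: 0.006
gripper_force: 0.0
```

Request:
servo_tool --pt "0.004 -0.0005 0 0 0 0" --pt "0.004 -0.0005 0 0 0 0"

```text
time_s: 4.38
position: [451.5, -38.3, 193.8]
tool_rot: [0.135, 3.137, -0.0]
ft_force: [0.5, -0.1, -0.1]
grip_width: 0.003
gripper_force: 0.0
```

Request:
servo_tool --pt "0.003 0 0 0 0 0" --pt "0.003 0 0 0 0 0"

```text
time_s: 4.62
position: [456.8, -38.2, 193.6]
tool_rot: [0.135, 3.139, -0.0]
ft_force: [-0.6, -0.0, 0.4]
grip_width: 0.005
gripper_force: 0.0
```

Request:
servo_tool --pt "-0.025 0.002 0 0 0 0" --pt "0 0 0.035 0 0 0" --pt "0 0 0.035 0 0 0" --pt "-0.01 0.02 0 0 0 0" --pt "0 0.022 0 0 0 0"

```text
time_s: 5.25
position: [421.2, 6.0, 264.2]
tool_rot: [0.137, 3.138, 0.0]
ft_force: [-0.0, 0.4, 0.4]
grip_width: 0.006
gripper_force: 0.0
```

```bash
python3 - <<'E'
from h import *
s=state(); print(s['position'])
a=save('scene','pics/s4.png');b=save('top','pics/t4.png')
o=np.zeros((400,800,3),np.uint8); o[:,:400]=cv2.resize(a[100:260,270:430],(400,400)); o[:,400:]=cv2.resize(b[130:230,270:370],(400,400)); cv2.imwrite('pics/c4.png',o[:,:,::-1])
E
```

```text
[421.15057785   5.99753432 264.22671242]
```

View pics/c4.png

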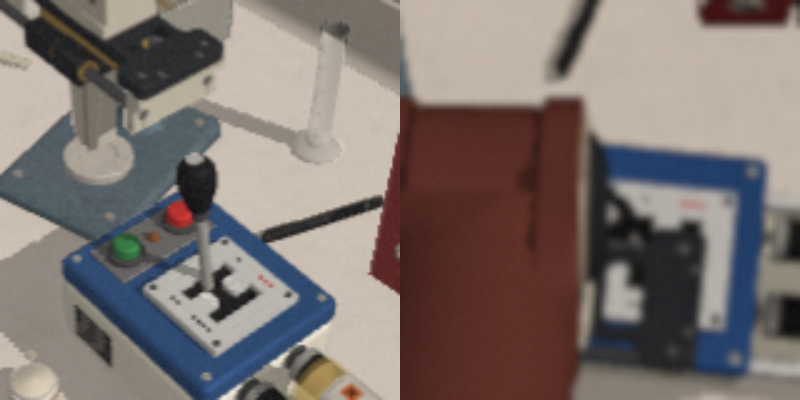

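The knob is now at crop (197,183), with the stem by the left end of the cross slot; check it numerically.

```bash
python3 - <<'E'
from h import *
print(270+197/2.5,100+183/2.5)
for f in(-.2,-.1,0,.1,.2):
    l=190*np.array([np.sin(f),np.sin(.176)]);c,s=np.cos(.085),-np.sin(.085)
    X=np.array([483+c*l[0]-s*l[1],-73+s*l[0]+c*l[1],22+190*np.cos(.176)*np.cos(f)]); print(f,X.round(),np.round(proj('scene',X),1))
E
```

```text
348.8 173.2
-0.2 [448. -37. 205.] [333.1 183.6]
-0.1 [467. -38. 208.] [340.5 178.2]
0 [486. -40. 209.] [347.9 173.5]
0.1 [505. -41. 208.] [355.1 169.6]
0.2 [523. -43. 205.] [362.1 166.4]
```

Request:
servo_tool --pt "0.033 0 0 0 0 0" --pt "0.033 0 0 0 0 0" --pt "0 0 -0.03 0 0 0" --pt "0 0 -0.03 0 0 0" --pt "0 0 -0.008 0 0 0"

```text
time_s: 5.98
position: [486.3, 4.8, 193.9]
tool_rot: [-0.136, -3.135, 0.002]
ft_force: [0.2, 0.4, 0.3]
grip_width: 0.006
gripper_force: 0.0
```

Request:
servo_tool --pt "0 -0.003 0 0 0 0" --pt "-0.0005 -0.004 0 0 0 0" --pt "-0.0005 -0.004 0 0 0 0"

```text
time_s: 6.35
position: [487.0, -5.7, 196.6]
tool_rot: [0.135, 3.137, 0.0]
ft_force: [-0.0, -0.1, 0.5]
grip_width: 0.004
gripper_force: 0.0
```

Request:
servo_tool --pt "-0.0005 -0.005 0 0 0 0" --pt "-0.0005 -0.005 0 0 0 0" --pt "-0.0005 -0.005 0 0 0 0" --pt "-0.0005 -0.005 0 0 0 0"

```text
time_s: 6.85
position: [484.3, -25.5, 195.6]
tool_rot: [-0.135, -3.138, 0.0]
ft_force: [0.1, 0.8, 0.8]
grip_width: 0.008
gripper_force: 0.3
```

Request:
servo_tool --pt "-0.0005 -0.005 0 0 0 0" --pt "-0.0005 -0.005 0 0 0 0" --pt "-0.0005 -0.005 0 0 0 0" --pt "-0.0005 -0.005 0 0 0 0"

```text
time_s: 7.35
position: [482.3, -45.5, 195.6]
tool_rot: [-0.135, -3.139, 0.0]
ft_force: [-0.6, 1.0, 0.4]
grip_width: 0.0
gripper_force: 0.2
```

Request:
servo_tool --pt "-0.0005 -0.005 0 0 0 0" --pt "-0.0005 -0.005 0 0 0 0" --pt "-0.0005 -0.005 0 0 0 0" --pt "-0.0005 -0.004 0 0 0 0"

```text
time_s: 7.85
position: [480.3, -64.6, 195.6]
tool_rot: [-0.135, -3.139, 0.0]
ft_force: [-0.0, 0.5, 0.1]
grip_width: 0.004
gripper_force: 0.2
```

Request:
servo_tool --pt "0 -0.002 0 0 0 0" --pt "0 -0.002 0 0 0 0"

```text
time_s: 8.1
position: [480.4, -68.2, 195.6]
tool_rot: [-0.134, -3.138, 0.0]
ft_force: [0.1, 0.8, 1.2]
grip_width: 0.004
gripper_force: 0.1
```

```bash
python3 - <<'E'
from h import *
s=state(); print(s['position'],s['ft_force'])
a=save('scene','pics/s5.png');b=save('wrist','pics/w5.png')
o=np.zeros((400,800,3),np.uint8); o[:,:400]=cv2.resize(a[100:260,270:430],(400,400)); o[:250,400:]=cv2.resize(b,(400,250)); cv2.imwrite('pics/c5.png',o[:,:,::-1])
E
```

```text
[480.36574846 -68.22405699 195.59072099] [0.13288969 0.78454322 1.22479658]
```

View pics/c5.png

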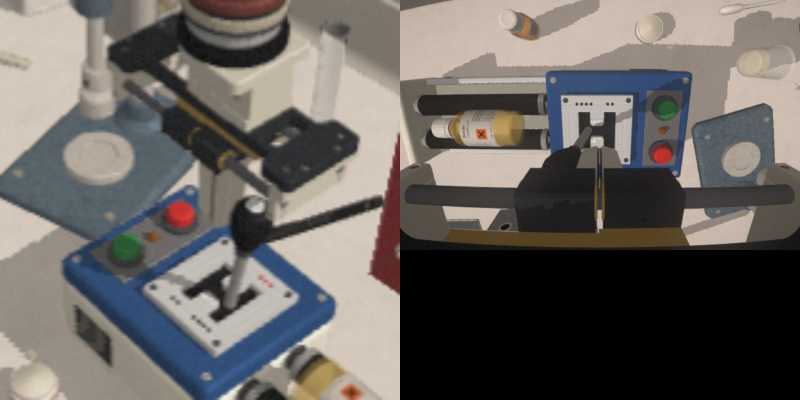

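The scene crop shows the stem near the right slot (230,300) with the fingers on the knob's left; the wrist view agrees. I push gently on to the slot's wall.

Request:
servo_tool --pt "0 -0.002 0 0 0 0" --pt "0 -0.002 0 0 0 0"

```text
time_s: 8.45
position: [480.4, -72.1, 195.6]
tool_rot: [-0.134, -3.139, -0.0]
ft_force: [0.8, 0.9, -0.1]
grip_width: 0.006
gripper_force: 0.3
```

Request:
servo_tool --pt "0 -0.0015 0 0 0 0" --pt "0 -0.0015 0 0 0 0"

```text
time_s: 8.7
position: [480.4, -75.2, 195.6]
tool_rot: [-0.135, -3.139, -0.0]
ft_force: [-0.3, 0.3, -0.6]
grip_width: 0.007
gripper_force: 0.1
```

```bash
python3 - <<'E'
from h import *
for a in(.12,.15,.176,.2):
    ly=-190*np.sin(a); X=np.array([483+.085*ly,-73+.996*ly,22+190*np.cos(a)]); print(a,X.round(),np.round(proj('scene',X),1))
print(270+252/2.5,100+224/2.5)
E
```

```text
0.12 [481. -96. 211.] [367.9 188.7]
0.15 [ 481. -101.  210.] [369.9 190.7]
0.176 [ 480. -106.  209.] [371.7 192.4]
0.2 [ 480. -111.  208.] [373.3 194.1]
370.8 189.6
```

Request:
servo_tool --pt "0 -0.0015 0 0 0 0" --pt "0 -0.0015 0 0 0 0"

```text
time_s: 8.95
position: [480.4, -78.3, 195.7]
tool_rot: [0.135, 3.139, -0.0]
ft_force: [-0.2, -0.6, -0.0]
grip_width: 0.008
gripper_force: 0.1
```

Request:
servo_tool --pt "0 -0.001 0 0 0 0" --pt "0 -0.001 0 0 0 0"

```text
time_s: 9.2
position: [480.4, -79.6, 195.6]
tool_rot: [-0.134, -3.138, -0.001]
ft_force: [0.7, 2.7, 0.8]
grip_width: 0.002
gripper_force: 1.0
```

Request:
servo_tool --pt "0 0.022 0 0 0 0" --pt "-0.023 0 0 0 0 0" --pt "-0.023 0 0 0 0 0" --pt "0 -0.023 0 0 0 0" --pt "0 -0.023 0 0 0 0"

```text
time_s: 9.82
position: [434.4, -104.8, 195.9]
tool_rot: [0.133, 3.138, -0.001]
ft_force: [0.3, -0.2, 0.3]
grip_width: 0.004
gripper_force: 0.0
```

Request:
servo_tool --pt "0.008 -0.0005 0 0 0 0" --pt "0.008 -0.0005 0 0 0 0" --pt "0.004 -0.0005 0 0 0 0" --pt "0.004 0 0 0 0 0"

```text
time_s: 10.32
position: [458.4, -104.9, 195.4]
tool_rot: [-0.132, -3.137, -0.0]
ft_force: [-2.3, 0.3, 2.4]
grip_width: 0.005
gripper_force: 0.8
```

Request:
servo_tool --pt "0.004 -0.0005 0 0 0 0" --pt "0.004 0 0 0 0 0" --pt "0.004 -0.0005 0 0 0 0"

```text
time_s: 10.7
position: [467.8, -106.6, 195.4]
tool_rot: [-0.135, -3.133, -0.001]
ft_force: [-7.4, 0.2, 7.0]
grip_width: 0.004
gripper_force: 4.0
```

Request:
servo_tool --pt "0.004 -0.0005 0 0 0 0" --pt "0.004 0 0 0 0 0" --pt "0.004 -0.0005 0 0 0 0"

```text
time_s: 11.08
position: [483.5, -107.7, 195.7]
tool_rot: [0.134, 3.137, -0.0]
ft_force: [0.0, -0.0, 0.2]
grip_width: -0.001
gripper_force: 0.0
```

Request:
servo_tool --pt "0.004 -0.0003 0 0 0 0" --pt "0.003 -0.0003 0 0 0 0"

```text
time_s: 11.32
position: [489.9, -108.3, 195.6]
tool_rot: [0.134, 3.138, -0.0]
ft_force: [-0.9, -0.6, -0.8]
grip_width: 0.006
gripper_force: 0.0
```

Request:
servo_tool --pt "0.002 0 0 0 0 0" --pt "0.002 0 0 0 0 0"

```text
time_s: 11.58
position: [493.5, -108.3, 195.6]
tool_rot: [-0.135, -3.139, 0.0]
ft_force: [0.3, 0.2, 0.1]
grip_width: 0.004
gripper_force: 0.0
```

Request:
servo_tool --pt "0.001 0 0 0 0 0" --pt "0.001 0 0 0 0 0"

```text
time_s: 11.82
position: [495.1, -108.2, 195.5]
tool_rot: [-0.135, -3.138, -0.0]
ft_force: [-0.7, 0.8, 0.6]
grip_width: 0.004
gripper_force: 0.4
```

Request:
servo_tool --pt "0.001 0 0 0 0 0" --pt "0.001 0 0 0 0 0"

```text
time_s: 12.08
position: [496.9, -108.2, 195.4]
tool_rot: [-0.135, -3.137, -0.0]
ft_force: [-1.1, 1.2, -0.0]
grip_width: 0.005
gripper_force: 0.8
```

Request:
servo_tool --pt "-0.038 0.003 0 0 0 0" --pt "0 0.039 0 0 0 0" --pt "0 0.039 0 0 0 0" --pt "0 0.04 0 0 0 0" --pt "0 0 -0.03 0 0 0"

```text
time_s: 12.7
position: [462.2, 16.9, 167.0]
tool_rot: [0.123, 3.132, 0.004]
ft_force: [0.6, -0.9, -0.9]
grip_width: 0.013
gripper_force: 0.0
```

```bash
python3 - <<'E'
from h import *
s=state(); print(s['position'],s['ft_force'])
a=save('scene','pics/s6.png');b=save('wrist','pics/w6.png')
o=np.zeros((400,800,3),np.uint8); o[:,:400]=cv2.resize(a[100:260,270:430],(400,400)); o[:250,400:]=cv2.resize(b,(400,250)); cv2.imwrite('pics/c6.png',o[:,:,::-1])
for f in (.1,.2,.22):
    ly=-33.3;lx=190*np.sin(f);X=np.array([483+.996*lx+.085*ly,-73-.085*lx+.996*ly,22+187*np.cos(f)]);print(f,X.round(),(np.array(proj('scene',X))-[270,100])*2.5)
print((np.array(proj('scene',s['position']))-[270,100])*2.5)
E
```

```text
[462.16442206  16.87899412 167.04967813] [ 0.62203488 -0.91338523 -0.86040847]
0.1 [ 499. -108.  208.] [272.36609673 220.4812052 ]
0.2 [ 518. -109.  205.] [289.65431779 211.87266977]
0.22 [ 521. -110.  204.] [292.9989797  210.40314383]
[122.04422551 201.06993978]
```

View pics/c6.png

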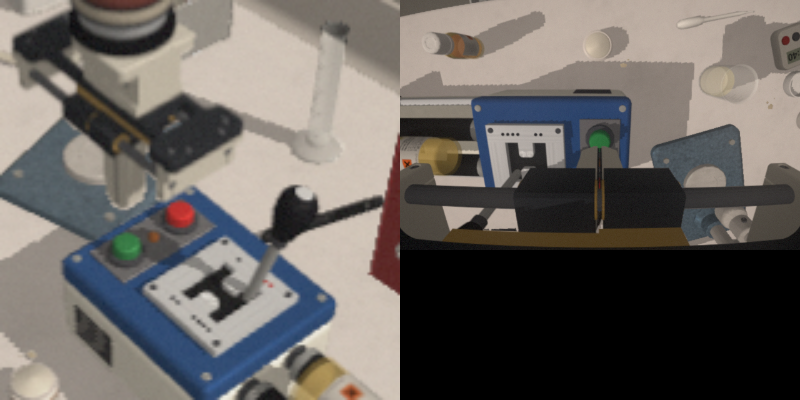

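The stick is home in third (knob at 296,212, predicted 290,212); the wrist view shows the green button (599,140) in line with the fingertips (600).

Request:
servo_tool --pt "-0.002 -0.003 -0.018 0 0 0" --pt "0 0 -0.018 0 0 0" --pt "0 0 0 0 0 0"

```text
time_s: 13.18
position: [457.3, 9.0, 129.6]
tool_rot: [-0.137, -3.137, 0.001]
ft_force: [-0.1, -0.2, 0.4]
grip_width: 0.005
gripper_force: 0.0
```

Request:
servo_tool --pt "0 0 -0.003 0 0 0" --pt "0 0 -0.003 0 0 0" --pt "0 0 -0.003 0 0 0" --pt "0 0 -0.002 0 0 0"

```text
time_s: 13.68
position: [458.0, 9.7, 119.0]
tool_rot: [0.135, 3.137, 0.0]
ft_force: [0.7, 0.2, 3.7]
grip_width: 0.006
gripper_force: 1.6
```

Request:
servo_tool --pt "0 0.002 -0.001 0 0 0" --pt "0 0 -0.001 0 0 0" --pt "0 0 0 0 0 0"

```text
time_s: 14.05
position: [458.1, 10.1, 118.0]
tool_rot: [0.137, 3.137, -0.002]
ft_force: [-2.2, -2.7, 12.5]
grip_width: 0.006
gripper_force: 6.2
```

Bottomed (12 N). Release and withdraw.

Request:
servo_tool --pt "0 0 0.01 0 0 0" --pt "0 0 0.04 0 0 0" --pt "0 0 0.05 0 0 0" --pt "-0.03 0 0.04 0 0 0" --pt "0 0 0 0 0 0"

```text
time_s: 14.68
position: [427.2, 12.3, 259.0]
tool_rot: [0.133, 3.134, 0.003]
ft_force: [0.4, 0.5, -0.6]
grip_width: 0.004
gripper_force: 0.0
```

```bash
python3 - <<'E'
from h import *
s=state(); print(s['position'],s['ft_force'])
a=save('scene','pics/s7.png');cv2.imwrite('pics/c7.png',cv2.resize(a[100:360,220:480],(600,600))[:,:,::-1])
E
```

```text
[427.20018571  12.30526679 259.03146811] [ 0.43896011  0.53150824 -0.6173417 ]
```

View pics/c7.png

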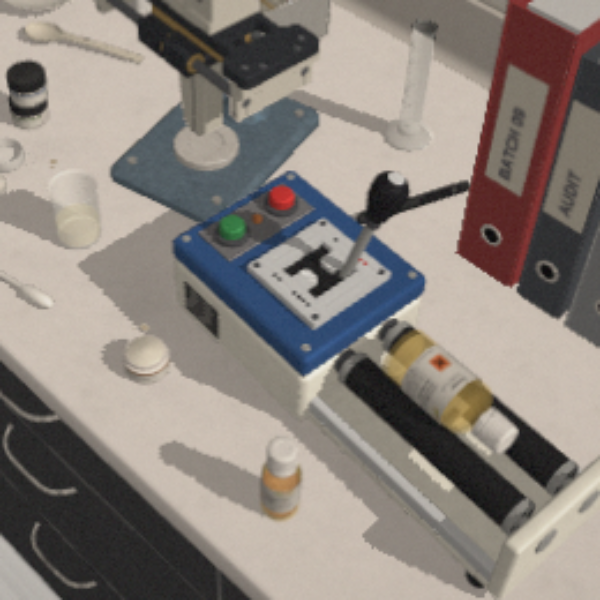

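The stick is in third, the button is back up and every item stands in place. A quick check that the rollers run: compare two frames.

```bash
python3 - <<'E'
from h import *
a=cv2.imread('pics/s7.png').astype(int); p=cv2.imread('pics/s4.png').astype(int);q=cv2.imread('pics/s6.png').astype(int)
b=get_image('scene')[:,:,::-1].astype(int)
r=np.s_[235:300,385:450]; l=np.s_[196:208,325:338][:]
f=lambda x,y,r:np.abs(x-y)[r].mean().round(2)
print('before/before',f(p,q,r),'before/after',f(q,a,r),'after/after',f(a,b,r))
l=np.s_[190:198,327:336]; print('lamp',q[l].reshape(-1,3).max(0),a[l].reshape(-1,3).max(0))
E
```

```text
before/before 3.58 before/after 3.45 after/after 2.02
lamp [103 105 136] [100 103 131]
```

No visible sign of running either way, so I press once more, better centred, to be sure.

Request:
servo_tool --pt "0.032 0.001 -0.04 0 0 0" --pt "0 0 -0.05 0 0 0" --pt "0 0 -0.038 0 0 0" --pt "0 0 0 0 0 0"

```text
time_s: 15.28
position: [457.0, 12.7, 125.2]
tool_rot: [-0.134, -3.13, 0.002]
ft_force: [-1.1, -0.1, 0.0]
grip_width: 0.006
gripper_force: 0.0
```

Request:
servo_tool --pt "0 0 -0.004 0 0 0" --pt "0 0 -0.004 0 0 0" --pt "0 0 -0.004 0 0 0" --pt "0 0 -0.001 0 0 0" --pt "0 0 0 0 0 0"

```text
time_s: 15.9
position: [460.4, 12.8, 118.0]
tool_rot: [0.135, 3.136, 0.002]
ft_force: [-3.0, -0.4, 15.5]
grip_width: 0.005
gripper_force: 7.6
```

Request:
servo_tool --pt "0 0 0.01 0 0 0" --pt "0 0 0.04 0 0 0" --pt "0 0 0.05 0 0 0" --pt "-0.03 0 0.04 0 0 0" --pt "0 0 0 0 0 0"

```text
time_s: 16.52
position: [429.6, 12.7, 258.5]
tool_rot: [0.134, 3.133, 0.003]
ft_force: [-0.4, 0.2, -0.6]
grip_width: 0.001
gripper_force: 0.0
```

```bash
python3 -c "
from bench import *
print(state()['ft_force']); print(hand_in())"
```

```text
[-0.4231047   0.23491808 -0.61646456]
the job is handed in; nothing more can be done
None
```

The job is handed in: the stick is home in third, and I then pressed the green button to its stop and released it, twice because no picture showed whether the rollers are turning; the red button was not pressed, nothing else was moved, and the arm is clear.

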